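Gauge the taper of a hub in its checking fixture

TASK

Check the taper of the steel hub. Set the hub, flange down, fully home in the round pocket of the gauging fixture and let go of it; then take the depth gauge off its two V-blocks and push it, pin first, down the fixture's sloping guide tube until its collar stops on the tube's mouth, so that the taper pushes the tell-tale pin in. Draw the gauge out again without disturbing the pin's reading or the hub, and finish while still holding the gauge level, at rest in the air about 20 cm above the bench and clear of everything, so that the pin can be read; leave the calliper, the ball bearing and the big nut alone.

Things in the scene. Friction and masses are not known exactly. Their poses are not given: they have to be found in the camera images.
- fixture: Gauging fixture, fixed to the bench: dark steel base plate 160 x 100 x 20 mm with a round pocket in its top and a sloping guide tube on a grey stand. Origin at bench height under the pocket's centre, z up; the plate spans x -115 to +45 mm, y -50 to +50 mm. The tube stands over the -x end in the plane y = 0. Screw heads: 4 mm high. Between hub and fixture a toggle clamp's lever rises 95 mm.
- pocket (a point): Centre of the floor of the fixture's round pocket, 12 mm above the bench. The pocket is 65 mm in diameter and 8 mm deep, and opens upward.
- guide_tube: Fixture's guide tube, 50 mm long, bore 14, outside 23, rim 32 mm wide at its upper end, the mouth. Origin: centre of the mouth face (fixture x -83, z 75 mm); z points out along the axis, rising at 35 degrees toward the fixture's -x; x points up, square to it. In along -z, 78 mm from the mouth, the axis meets a seated hub's taper squarely. Above the axis stands nothing over 16 mm but the spigot.
- hub: Steel hub, loose, flange down, 0.25 kg, 56 mm high. Origin: centre of its underside; z up its axis. Flange 62 mm wide, 8 mm thick, bevelled below; taper from 52 mm (8 mm up) to 24 mm (28 mm up); spigot 24 mm wide from 28 to 56 mm up, to hold it by. Seated, the tube's lower end is 35 mm from its axis on the fixture's -x side, 37 to 56 mm above the bench: so grip from the fixture's +y and -y.
- gauge: Depth gauge, loose, 0.21 kg: round bar 12 mm thick, level on two V-blocks, axis 26 mm above the bench. Origin on the axis in the stop face of its collar (28 mm wide, x -12 to 0 mm); x to the tip. Bar to x = 66 mm, the last 8 mm tapering to 8 mm; a 6 mm pin stands out to 86 mm. Behind, the bar runs to -132 mm; knurled and free from -77 to -20 mm: grip there. Centre of mass near -20 mm.
- gauge_pin (a joint): How far the tell-tale pin has been pushed into the gauge's bar, in m: 0 fully out (as at the start), 0.016 fully in. It moves with about 1.5 N of drag and stays where it is left. With the hub seated and the collar on the tube's mouth it stands at about 0.0085.
- gauge_tip (a point): The rounded tip of the tell-tale pin (it moves with the pin).
- v_block_front: Loose ground steel V-block 50 x 50 x 34 mm, 0.45 kg, under the gauge's bar between collar and tip, centred 33 mm ahead of the stop face. Origin at the centre of its underside; its groove runs along its x.
- v_block_rear: The same V-block under the tail of the gauge, centred 105 mm behind the stop face. Origin at the centre of its underside; its groove runs along its x.
- calliper: Steel vernier calliper lying flat near the front edge, 220 mm long, 73 mm wide, 8 mm high: a bystander. Origin at the centre of its underside.
- ball_bearing: Ball bearing 52 mm in diameter, 15 mm high, lying flat behind the fixture: a bystander. Origin at the centre of its underside.
- nut_30: Rusty hexagon nut, 30 x 34 x 24 mm, behind the fixture: a bystander. Origin at the centre of its underside.

How it is judged:
On the way, in this order (a step that is already met when the one before it is completed fails the run):
1. the hub sits flange down, fully home in the pocket, let go of (distance between hub and pocket below 0.003 m and angle between hub's own z axis and vertical below 0.05 rad and contact force between hub and the fingers below 0.1 N), for 0.2 s.
2. the gauge is in the guide tube with its collar on the mouth and its pin pushed in by the seated hub (distance between gauge and guide_tube below 0.003 m and angle between the x axis of gauge and the z axis of guide_tube, either way round below 0.06 rad and value of joint gauge_pin above 0.005 m and distance between hub and pocket below 0.003 m), for 0.1 s.
At the end, for the whole second after the job is handed in: The fingers hold the gauge still and level (within 7 degrees), its collar face higher than 14 cm and its tip 14 to 30 cm above the bench, touching neither fixture, hub nor V-blocks; the tell-tale pin still stands pushed in by 5 to 10.5 mm; the hub sits flange down within 3 mm of home in the pocket (angle between gauge's own x axis and vertical between 1.45 and 1.69 rad and height (world z) of gauge_tip between 0.14 and 0.3 m and height (world z) of gauge above 0.14 m and contact force between gauge and the fingers above 2 N and contact force between gauge and fixture below 0.1 N and contact force between gauge and hub below 0.1 N and contact force between gauge and v_block_rear below 0.1 N and contact force between gauge and v_block_front below 0.1 N and linear speed of gauge below 0.02 m/s and angular speed of gauge below 0.15 rad/s and value of joint gauge_pin between 0.005 and 0.0105 m and distance between hub and pocket below 0.003 m and angle between hub's own z axis and vertical below 0.05 rad); the arm keeps its last pose, push and grip.
It fails at once if the calliper, the bearing or the nut is shoved more than 3 cm (distance of any of calliper, ball_bearing, nut_30 from where it was at the start of the episode above 0.03 m).
It also fails if it takes over 58 s, if anything falls off the work surface, if the arm or the gripper's body presses on something with over 40 N, if the wrist force passes 120 N, or if a joint passes its speed limit or range.

ROBOT

A 6-joint arm with a two-finger parallel gripper is mounted at the origin on a cart in front of the work surface, level with it; the furniture and walls round the work are solid. World frame = base frame: x ahead of the robot, y to its left, z up, the work surface at z = 0. Lengths are in m, angles in rad, forces in N, time in s.
With the tool pointing down it reaches from about 0.275 to 0.825 m from the base axis. Payload 5.2 kg.
Tool frame: the origin (TCP) lies on the centre line of the jaws, within the pads' length; the fingertips stand 8 mm ahead of it and the grasp point (between the pads) lies 11 mm behind it; z points along the fingers, y is the line along which they close (so a half turn about z gives the same grasp; the last joint's range is limited). The gripper opens to 93 mm and grips with 3 to 60 N. Pads are 15 mm wide; open, the fingers measure 128 mm over their backs; the gripper's body (75 mm by 188 mm) begins 65 mm behind the grasp point.
Start: joints at [1.143, 0.259, 1.535, -0, 1.348, -0.203], TCP at [0.123, 0.536, 0.227] pointing down, gripper open.
Joint ranges: [-3.14, 3.14], [-0.91, 2.08], [0.19, 2.58], [-1.22, 4.36], [0.22, 2.71], [-3.12, 3.12]. Speed limits (rad/s): [2.57, 2.57, 3.14, 3.14, 3.14, 3.14].

INTERFACE

Orientations are given as a rotation vector (axis times angle).
In Python, from plant import state, snapshot, calibration, hand_in gives the robot as it stands.
- The arm moves only by the tool jog_arm, never from a script. Its argument "plan" is one flat list of numbers, 4 for each row, row after row: the shift along the tool's x, y, z in m, then the turn about the tool's z in rad. A call has exactly 10 rows; each row shifts and turns the commanded pose from where the row before left it, along the tool's axes as they then stand; what a row does not reach is not made up. A row lasts 1/10 s, in which the tool goes at most 50 mm and 8.59 degrees, less where a joint would pass 70% of its speed; a pose out of reach is approached as far as the arm can. A call with a gripper value outside its range is refused whole. "jaw" is the opening in per cent of the stroke, from 0 (shut) to 100 (fully open), set as the call begins (left out, the last holds). The fingers move at their own pace and stop on an object; "grip_force" is the grip in N (left out, the last holds). Time passes only in rows, so rows that do not move let the fingers close, or fill a call up. It gives the time, the measured TCP pose, the force, the opening and the grip force at its end, in the units of the state.
- state(): the state, without advancing time (a new reading comes with each control period).
- snapshot(name): name is "scene" or "side" or "wrist"; returns the picture (480x640x3 uint8, red, green, blue); there is no depth.
- calibration(name): a dict with "fx", "fy", "cx", "cy" (pixels), "T" (4x4, takes a point from camera to world coordinates); the wrist camera has in their place "mount" (4x4, takes a point from camera to tool coordinates, whose origin is the TCP and whose axes are the flange's). Camera axes: x right, y up, looking along -z (the intrinsics and any distortion apply to the point x, -y, -z); pixel columns grow to the right and rows downward; lengths in m; the calibration is good to about 2 mm. A picture is of the moment at which its call begins: read the wrist's pose just before it. calibration takes no time and is no camera call.
- hand_in(): hands the job in; it is judged then, once.
The state is a dict: "time_s": time; "joint_pos": joint angles; "qd": joint speeds; "joint_torque": joint torques, N m; "eef_pos": TCP position; "eef_rot": TCP orientation; "contact_force": force on the tool from outside, world axes, zero at the start; "torque": the same for the moment, N m; "finger_gap": opening from 0.0 (shut) to 1.0 (fully open); "grasp_force": force on a finger pad.
Only numpy, scipy, OpenCV 4.12 (cv2) and the standard library are available. Lean on these libraries where they do the work, as an engineer would, in place of code of your own. Each camera call takes 0.05 s, during which the arm holds its last target. There are 200 camera calls.

## Working session

There is one attempt and no reset: what is moved stays moved. The work goes in short steps, Python scripts to look and compute and a tool call to move; the robot and the scene stay as the last step left them, time stands still between calls to the robot, and variables do not carry over. Pictures are saved under pics/ and viewed, at most 10 in all, crops included, and the job is handed in when it is done.

Besides the shell and the picture viewer there is one more tool, called after "Emit:" by a JSON object that holds its "fn" and its "kwargs", one argument or row to a line. jog_arm: Moves the arm, as the interface text tells. Its arguments: {"type":"object","properties":{"plan":{"type":"array"},"jaw":{"type":"number"},"grip_force":{"type":"number"}},"required":["plan"]}

```bash
mkdir -p pics; ls; cat > h.py <<'E'
import numpy as np, cv2
from plant import state, snapshot, calibration, hand_in
from scipy.spatial.transform import Rotation as R
def cam(name, st=None):
    c=calibration(name)
    if 'T' in c: T=np.array(c['T'])
    else:
        W=np.eye(4);W[:3,:3]=R.from_rotvec(st['eef_rot']).as_matrix();W[:3,3]=st['eef_pos'];T=W@np.array(c['mount'])
    return c,T
def shot(name,fn):
    st=state();im=snapshot(name);cv2.imwrite('pics/'+fn,im[:,:,::-1]);c,T=cam(name,st);np.savez('pics/'+fn+'.npz',T=T,k=[c['fx'],c['fy'],c['cx'],c['cy']]);return im
def ray(fn,u,v):
    d=np.load('pics/'+fn+'.npz');fx,fy,cx,cy=d['k'];T=d['T']
    return T[:3,3],T[:3,:3]@np.array([(u-cx)/fx,-(v-cy)/fy,-1])
def onz(fn,u,v,z):
    o,d=ray(fn,u,v);return o+d*(z-o[2])/d[2]
def proj(fn,p):
    d=np.load('pics/'+fn+'.npz');fx,fy,cx,cy=d['k'];q=np.linalg.inv(d['T'])@np.append(p,1);return cx+fx*q[0]/-q[2],cy-fy*q[1]/-q[2]
E
python3 -c "
from h import *
for n in ['scene','side','wrist']: print(calibration(n)); 
print(state())
for n in ['scene','side','wrist']: shot(n,n+'0.png')
"
```

```text
pics
{'fx': 450.7696361711369, 'fy': 450.7696361711369, 'cx': 316.75145980273396, 'cy': 227.4542182120315, 'T': array([[ 0.57727968,  0.46954388, -0.66803945, -0.20034688],
       [-0.81637116,  0.34883875, -0.4602713 , -0.5780858 ],
       [ 0.01692047,  0.81107341,  0.5846996 ,  0.73890641],
       [ 0.        ,  0.        ,  0.        ,  1.        ]])}
{'fx': 518.44319043503, 'fy': 518.44319043503, 'cx': 312.7232148712815, 'cy': 248.36202530815677, 'T': array([[ 0.99958698, -0.0105962 ,  0.02671319,  0.58065367],
       [ 0.02811076,  0.55367132, -0.83226069, -1.01050865],
       [-0.00597153,  0.83266788,  0.55374051,  0.7174603 ],
       [ 0.        ,  0.        ,  0.        ,  1.        ]])}
{'fx': 371.35172431823327, 'fy': 371.35172431823327, 'cx': 319.7001875179326, 'cy': 229.4415364201214, 'mount': array([[ 9.97312941e-04,  9.66012244e-01,  2.58494390e-01,
         7.22184709e-02],
       [ 9.99999311e-01, -8.03512682e-04, -8.55373170e-04,
         3.93329858e-04],
       [-6.18597436e-04,  2.58495065e-01, -9.66012380e-01,
        -1.57214364e-01],
       [ 0.00000000e+00,  0.00000000e+00,  0.00000000e+00,
         1.00000000e+00]])}
{'time_s': 0.0, 'joint_pos': array([ 1.14318460e+00,  2.59313901e-01,  1.53611564e+00, -1.99881776e-05,
        1.34797552e+00, -2.02776142e-01]), 'qd': array([-0.00113571, -0.0007156 , -0.00011093,  0.00140827,  0.0015166 ,
       -0.0008342 ]), 'joint_torque': array([-1.29937125e-03, -4.37285256e+01, -2.83999640e+01,  7.16564991e-02,
        4.14400909e-02, -1.41735991e-04]), 'eef_pos': array([0.12236105, 0.53565754, 0.22582029]), 'eef_rot': array([-3.52359490e-01, -3.12122193e+00,  2.71569150e-03]), 'contact_force': array([0.16361832, 0.95560674, 0.69603545]), 'torque': array([-0.02223488, -0.0552715 , -0.02451315]), 'grasp_force': 0.0, 'finger_gap': 1.0010315278929223}
```

View pics/scene0.png

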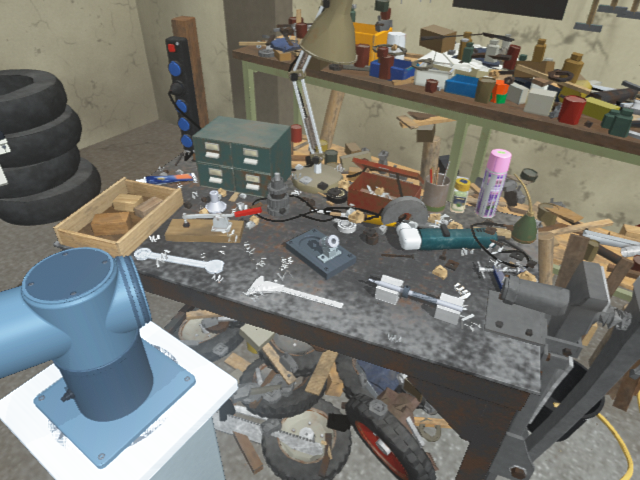

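View pics/side0.png

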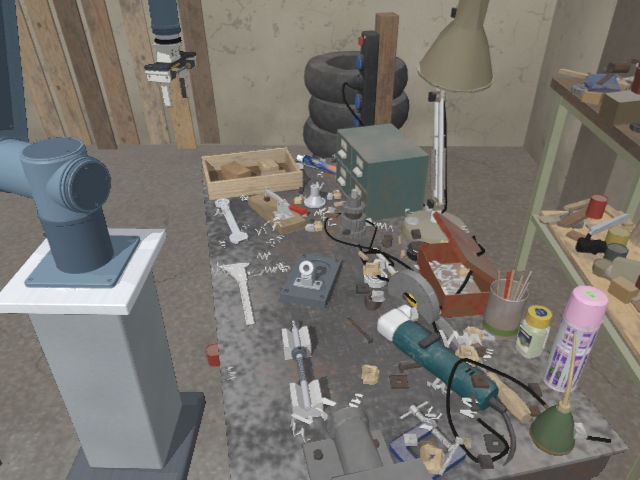

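The scene picture shows the fixture (scene 322,252; side 310,280) and the gauge on white V-blocks (scene 388,290 and 450,307; side 297,340 and 308,400). The hub seems to be the bright piece at scene 217,203 / side 314,195, and the red-handled toggle clamp is beside it.

```bash
python3 -c "
from h import *
for n,u,v,z in [('scene0.png',217,212,0),('side0.png',314,205,0),('scene0.png',322,252,.02),('side0.png',310,282,.02),('scene0.png',388,290,.03),('side0.png',297,342,.03),('scene0.png',450,307,.03),('side0.png',309,400,.03),('scene0.png',371,280,.026),('scene0.png',464,299,.026),('side0.png',295,322,.026),('side0.png',307,408,.026)]: print(n,u,v,onz(n,u,v,z).round(3))
a=cv2.resize(cv2.imread('pics/side0.png')[150:310,200:400],None,fx=4,fy=3.75,interpolation=cv2.INTER_CUBIC)
cv2.imwrite('pics/c1.png',a)
"
```

```text
scene0.png 217 212 [0.533 0.282 0.   ]
side0.png 314 205 [0.543 0.292 0.   ]
scene0.png 322 252 [ 0.542 -0.084  0.02 ]
side0.png 310 282 [ 0.545 -0.097  0.02 ]
scene0.png 388 290 [ 0.508 -0.289  0.03 ]
side0.png 297 342 [ 0.527 -0.296  0.03 ]
scene0.png 450 307 [ 0.541 -0.424  0.03 ]
side0.png 309 400 [ 0.554 -0.433  0.03 ]
scene0.png 371 280 [ 0.518 -0.24   0.026]
scene0.png 464 299 [ 0.587 -0.439  0.026]
side0.png 295 322 [ 0.52  -0.236  0.026]
side0.png 307 408 [ 0.551 -0.446  0.026]
```

View pics/c1.png

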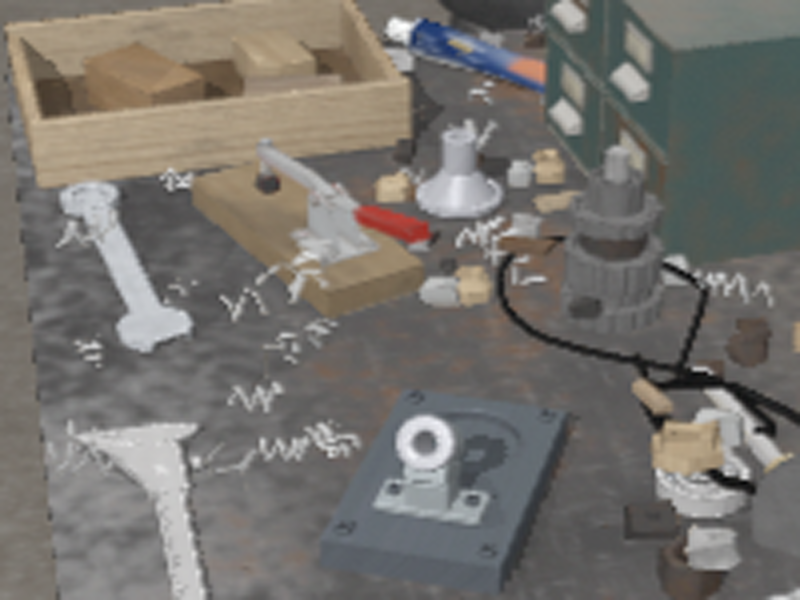

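The crop shows the hub at crop (459,130..205), which is side px (314.7, 185..204). The clamp is to its left. The fixture's tube mouth faces the side camera (-y), with the pocket behind it towards +y. Next I move over the hub.

```bash
cat >> h.py <<'E'
def plan(d,turn=0,n=10,tot=10,st=None):
    "rows for world shift d and turn about tool z"
    st=st or state();M=R.from_rotvec(st['eef_rot']).as_matrix();out=[]
    for i in range(n):
        t=M.T@(np.array(d)/n);out.append([*t.round(4),round(turn/n,3)]);M=M@R.from_rotvec([0,0,turn/n]).as_matrix()
    out+= [[0,0,0,0]]*(tot-n)
    print([float(x) for r in out for x in r])
def yaw(st=None):
    M=R.from_rotvec((st or state())['eef_rot']).as_matrix();return np.arctan2(M[1,1],M[0,1])
E
python3 -c "
from h import *
print(onz('side0.png',314.7,184.7,.056),onz('side0.png',366,219,0),yaw())
for u,v in [(280.5,295.3),(301.25,254.5),(342.5,259.3)]: print(onz('side0.png',u,v,.02))
plan([.418,-.246,0.01],1.344)
"
```

```text
[0.54519687 0.30849082 0.056     ] [0.68732194 0.21521881 0.        ] 1.3459583160602344
[ 0.48316882 -0.14484973  0.02      ]
[0.52036188 0.01078189 0.02      ]
[ 0.61838058 -0.00736546  0.02      ]
[-0.0462, -0.0147, -0.001, 0.134, -0.0478, -0.0083, -0.001, 0.134, -0.0485, -0.0019, -0.001, 0.134, -0.0483, 0.0047, -0.001, 0.134, -0.0472, 0.0111, -0.001, 0.134, -0.0453, 0.0173, -0.001, 0.134, -0.0426, 0.0232, -0.001, 0.134, -0.0391, 0.0287, -0.001, 0.134, -0.0349, 0.0337, -0.001, 0.134, -0.0301, 0.0381, -0.001, 0.134]
```

Emit:
{"fn": "jog_arm", "kwargs": {
  "plan": [-0.046,-0.015,-0.001,0.134,-0.048,-0.008,-0.001,0.134,-0.048,-0.002,-0.001,0.134,-0.048,0.005,-0.001,0.134,-0.047,0.011,-0.001,0.134,-0.045,0.017,-0.001,0.134,-0.043,0.023,-0.001,0.134,-0.039,0.029,-0.001,0.134,-0.035,0.034,-0.001,0.134,-0.03,0.038,-0.001,0.134]
}}

```text
time_s: 1.15
eef_pos: [0.5418, 0.2899, 0.2364]
eef_rot: [-2.221, -2.221, 0.001]
contact_force: [-0.1, 1.8, 0.7]
finger_gap: 1.001
grasp_force: 0.0
```

```bash
python3 -c "
from h import *
shot('wrist','w1.png');print(state()['eef_pos'],yaw())"
```

```text
[0.54853783 0.28526061 0.2358928 ] -0.011162241356132759
```

View pics/w1.png

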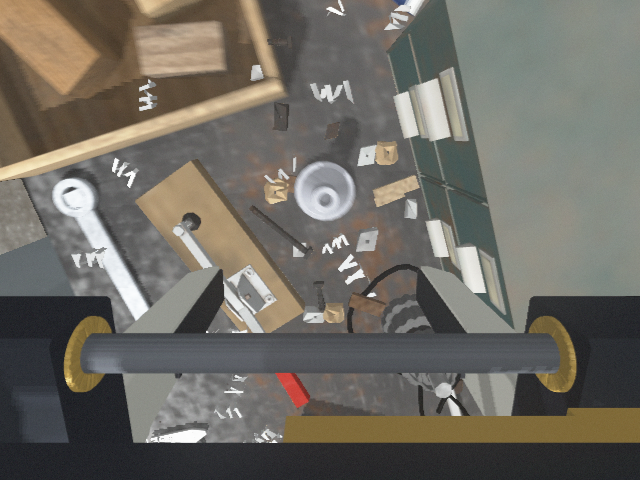

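The wrist picture shows the hub flange centred at about (325,190) with the spigot top at (326,199). The cabinet is on the right, its edge running from (387,50) to (505,325), and the clamp board is on the left.

```bash
python3 -c "
from h import *
f='w1.png'
for u,v,z in [(326,199,.056),(325,191,.008),(387,50,0),(420,130,0),(505,325,0),(280,90,.05),(195,160,.02),(180,230,.09),(248,98,.0)]: print(u,v,onz(f,u,v,z).round(4))
g=cv2.cvtColor(cv2.imread('pics/'+f),cv2.COLOR_BGR2GRAY)
c=cv2.HoughCircles(g[140:240,270:380],cv2.HOUGH_GRADIENT,1,5,param1=100,param2=12,minRadius=8,maxRadius=36)
for a in c[0][:6]: print(a+[270,140,0], end=' ')
"
```

```text
326 199 [0.547  0.3008 0.056 ]
325 191 [0.5467 0.3006 0.008 ]
387 50 [0.6063 0.4373 0.    ]
420 130 [0.6437 0.3623 0.    ]
505 325 [0.7595 0.1406 0.    ]
280 90 [0.5065 0.3958 0.05  ]
195 160 [0.4173 0.3333 0.02  ]
180 230 [0.4229 0.2802 0.09  ]
248 98 [0.4691 0.3931 0.    ]
[323.5        189.5         29.70000076] [327.5        193.5         26.10000038] [331.5        183.5         19.39999962] [319.5        186.5         24.29999924] [297.5        206.5         29.70000076] [334.5        189.5         20.70000076]
```

```bash
python3 -c "
from h import *
s=state();p=s['eef_pos'];print(p,yaw(s)); t=np.array([.547,.3006,.040])
plan([*(t-p)[:2],0],.223,2,2); print(t-p)"
```

```text
[0.54853783 0.28526061 0.2358928 ] -0.011162241356132759
[0.0077, -0.0009, -0.0, 0.112, 0.0075, -0.0017, -0.0, 0.112]
[-0.00153783  0.01533939 -0.1958928 ]
```

Emit:
{"fn": "jog_arm", "kwargs": {
  "plan": [0.0077,-0.0009,0,0.112,0.0075,-0.0017,0,0.112,0,0,0.03,0,0,0,0.035,0,0,0,0.035,0,0,0,0.035,0,0,0,0.03,0,0,0,0.02,0,0,0,0.011,0,0,0,0,0]
}}

```text
time_s: 2.2
eef_pos: [0.5372, 0.3063, 0.0389]
eef_rot: [-2.449, -1.966, 0.005]
contact_force: [0.9, -0.2, -0.5]
finger_gap: 0.997
grasp_force: 0.0
```

Emit:
{"fn": "jog_arm", "kwargs": {
  "plan": [0,0,0,0,0,0,0,0,0,0,0,0,0,0,0,0,0,0,0,0,0,0,0,0,0,0,0,0,0,0,0,0,0,0,0,0,0,0,0,0],
  "jaw": 0,
  "grip_force": 40
}}

```text
time_s: 3.2
eef_pos: [0.5389, 0.3066, 0.0407]
eef_rot: [2.45, 1.966, 0.001]
contact_force: [1.1, 0.3, -0.1]
finger_gap: 0.248
grasp_force: 40.0
```

Emit:
{"fn": "jog_arm", "kwargs": {
  "plan": [0,0,-0.02,0,0,0,-0.04,0,0,0,-0.04,0,0,0,-0.04,0,-0.02,0.005,-0.03,0,-0.035,0.009,-0.01,0,-0.04,0.01,0,0,-0.04,0.01,0,0,-0.04,0.01,0,0,-0.04,0.01,0,0]
}}

```text
time_s: 4.2
eef_pos: [0.5437, 0.0837, 0.2199]
eef_rot: [-2.448, -1.966, 0.002]
contact_force: [0.9, -0.6, -3.6]
finger_gap: 0.245
grasp_force: 40.0
```

Emit:
{"fn": "jog_arm", "kwargs": {
  "plan": [-0.04,0.01,0,0,-0.04,0.01,0,0,-0.04,0.01,0,0,-0.04,0.01,0,0,-0.025,0.007,0,0,-0.01,0.003,0,0,-0.004,0.001,0,0,0,0,0,0,0,0,0,0,0,0,0,0]
}}

```text
time_s: 5.2
eef_pos: [0.5515, -0.1188, 0.2207]
eef_rot: [-2.448, -1.968, -0.0]
contact_force: [-0.1, -0.3, -2.6]
finger_gap: 0.248
grasp_force: 40.0
```

```bash
python3 -c "
from h import *
print(state()['eef_pos'],yaw(),state()['finger_gap']);shot('wrist','w2.png');shot('side','s2.png');print(state()['eef_pos'])"
```

```text
[ 0.55148657 -0.11884428  0.22067094] -0.21629526832012952 0.24821436550714618
[ 0.55156034 -0.11920789  0.22076212]
```

View pics/w2.png

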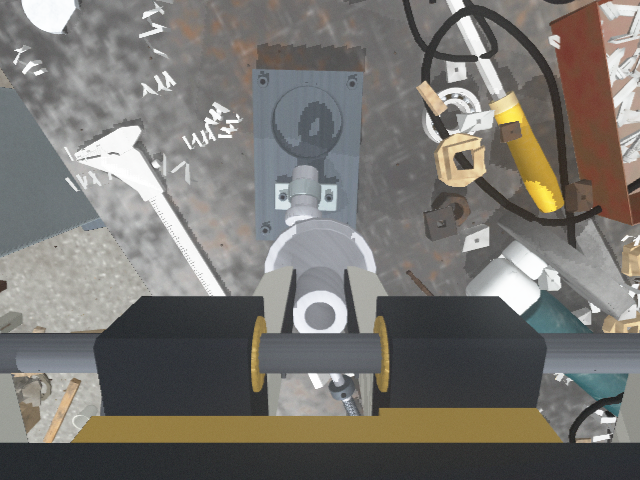

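The wrist picture shows the fixture: the pocket rim centred near (308,122) with r≈35, the plate's far edge at v≈70 from u 258 to 363, and the tube at (303,195). The held hub's top is at (320,313).

```bash
cat > m.py <<'E'
from h import *
f='w2.png';im=cv2.imread('pics/'+f);g=cv2.cvtColor(im,cv2.COLOR_BGR2GRAY)
def hc(x0,x1,y0,y1,a,b,p=12):
    c=cv2.HoughCircles(cv2.GaussianBlur(g[y0:y1,x0:x1],(3,3),0),cv2.HOUGH_GRADIENT,1,3,param1=60,param2=p,minRadius=a,maxRadius=b)
    for k in ([] if c is None else c[0][:4]): print((k+[x0,y0,0]).round(1))
print('pocket');hc(262,356,78,170,30,40)
print('hubtop');hc(285,355,280,345,18,32)
for u,v in [(308,122)]: print(onz(f,u,v,.02),onz(f,u,v,.012))
# screws (dark) 
for u,v in [(264,80),(354,83),(266,227)]: print('screw',onz(f,u,v,.024))
crop=cv2.resize(im[55:345,235:385],None,fx=3.8,fy=2.0,interpolation=cv2.INTER_CUBIC) 
a=cv2.resize(im[60:180,240:380],None,fx=4,fy=4,interpolation=cv2.INTER_CUBIC);b=cv2.resize(im[270:350,270:370],None,fx=2.4,fy=2.4,interpolation=cv2.INTER_CUBIC)
o=np.zeros((480,800,3),np.uint8);o[:480,:560]=a;o[:192,560:]=b
d=cv2.resize(im[150:250,255:335],None,fx=2.8,fy=2.8,interpolation=cv2.INTER_CUBIC);o[195:475,560:784]=d
cv2.imwrite('pics/c2.png',o)
E
python3 m.py
```

```text
pocket
[306.5 122.5  35.9]
[307.5 119.5  32.7]
[307.5 115.5  32.5]
[306.5 125.5  35. ]
hubtop
[321.5 315.5  25.7]
[318.5 315.5  25.7]
[314.5 312.5  21.3]
[325.5 312.5  21. ]
[ 0.55712909 -0.03883694  0.02      ] [ 0.55691779 -0.03862494  0.012     ]
screw [0.52690837 0.00448718 0.024     ]
screw [ 0.60474412 -0.0151074   0.024     ]
screw [ 0.494799  -0.1270064  0.024    ]
```

View pics/c2.png

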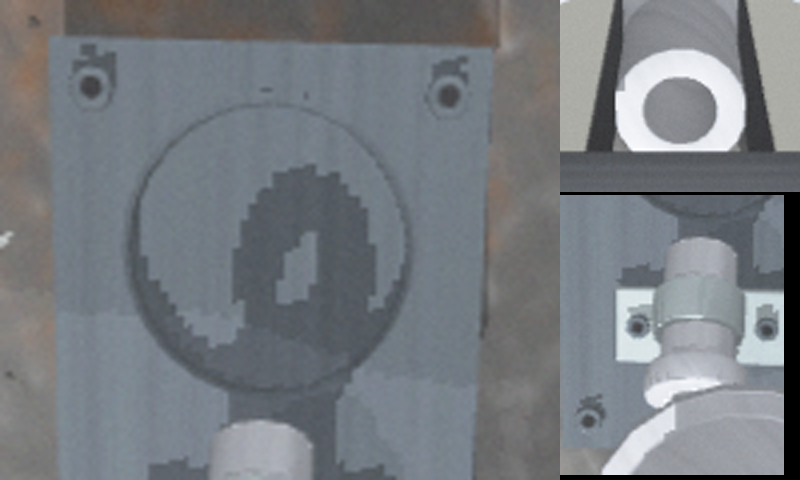

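```bash
cat > m2.py <<'E'
from h import *
f='w2.png'
P=onz(f,307.4,121.9,.0205);print('pocket',P, 'r',np.linalg.norm(onz(f,307.4-35.4,121.9,.02)-P))
p=lambda a,b,z=.02: onz(f,240+a/4,60+b/4,z)
s1,s2=p(92,86,.024),p(449,95,.024);d=s2-s1;print('screws',np.linalg.norm(d),np.arctan2(d[1],d[0]))
c1,c2,c3,c4=p(48,37),p(495,47),p(62,480),p(473,480)
for a,b in [(c1,c2),(c3,c1),(c4,c2)]: d=b-a;print(np.linalg.norm(d),np.degrees(np.arctan2(d[1],d[0])))
print((c1+c2)/2)
st=state();M=R.from_rotvec(st['eef_rot']).as_matrix()
H=onz(f,320.2,315.3,st['eef_pos'][2]+.0153);print('hub in tool',M.T@(H-st['eef_pos']),H,'yaw',yaw(st))
e=P-H;e[2]=0;print('world move',e)
E
python3 m2.py
```

```text
pocket [ 0.55661995 -0.038645    0.0205    ] r 0.03280559814963748
screws 0.07964043532778274 -0.23903661540037374
0.1000508445273929 -13.536082334619392
0.09904887234552391 76.91581983268404
0.09695711535973915 76.28941708972043
[0.56686697 0.00437688 0.02      ]
hub in tool [-0.00294649 -0.00042286 -0.01530045] [ 0.55051316 -0.12199677  0.23606212] yaw -0.2165535905782595
world move [0.00610679 0.08335177 0.        ]
```

Emit:
{"fn": "jog_arm", "kwargs": {
  "plan": [0.025,-0.004,0,0.018,0.03,-0.004,0,0,0.0277,-0.004,0,0,0,0,0.02,0,0,0,0.035,0,0,0,0.035,0,0,0,0.03,0,0,0,0.02,0,0,0,0.005,0,0,0,0,0]
}}

```text
time_s: 6.3
eef_pos: [0.5585, -0.0366, 0.0753]
eef_rot: [-2.466, -1.944, 0.001]
contact_force: [0.6, -0.4, -2.8]
finger_gap: 0.246
grasp_force: 40.0
```

```bash
python3 -c "
from h import *
shot('side','s3.png');s=state();M=R.from_rotvec(s['eef_rot']).as_matrix()
H=s['eef_pos']+M@[-.0029,-.0004,0];print(s['eef_pos'],yaw(s),H,s['contact_force'],np.array([.5566,-.0388])-H[:2])"
```

```text
[ 0.55932128 -0.03688185  0.0763465 ] -0.23557469497750913 [ 0.55825546 -0.0396084   0.07634606] [ 0.27475024  0.26857663 -1.75333826] [-0.00165546  0.0008084 ]
```

Emit:
{"fn": "jog_arm", "kwargs": {
  "plan": [0.0004,-0.001,0,0,0,0,0.003,0,0,0,0.003,0,0,0,0.003,0,0,0,0.002,0,0,0,0.002,0,0,0,0.002,0,0,0,0.001,0,0,0,0,0,0,0,0,0]
}}

```text
time_s: 7.35
eef_pos: [0.5579, -0.0364, 0.0597]
eef_rot: [2.468, 1.944, 0.0]
contact_force: [0.5, -0.7, -3.1]
finger_gap: 0.245
grasp_force: 40.0
```

Emit:
{"fn": "jog_arm", "kwargs": {
  "plan": [0,0,0.001,0,0,0,0.001,0,0,0,0.001,0,0,0,0.001,0,0,0,0.001,0,0,0,0,0,0,0,0,0,0,0,0,0,0,0,0,0,0,0,0,0]
}}

```text
time_s: 8.35
eef_pos: [0.5579, -0.0364, 0.0547]
eef_rot: [2.467, 1.944, 0.0]
contact_force: [-0.1, -0.4, -3.7]
finger_gap: 0.244
grasp_force: 40.0
```

Emit:
{"fn": "jog_arm", "kwargs": {
  "plan": [0,0,0.001,0,0,0,0.001,0,0,0,0.0005,0,0,0,0,0,0,0,0,0,0,0,0,0,0,0,0,0,0,0,0,0,0,0,0,0,0,0,0,0]
}}

```text
time_s: 9.35
eef_pos: [0.558, -0.0364, 0.0527]
eef_rot: [2.467, 1.944, 0.0]
contact_force: [-2.3, 0.4, 5.7]
finger_gap: 0.243
grasp_force: 40.0
```

Emit:
{"fn": "jog_arm", "kwargs": {
  "plan": [0,0,0,0,0,0,0,0,0,0,0,0,0,0,0,0,0,0,0,0,0,0,0,0,0,0,0,0,0,0,-0.01,0,0,0,-0.03,0,0,0,-0.04,0],
  "jaw": 80
}}

```text
time_s: 10.35
eef_pos: [0.5565, -0.0361, 0.1319]
eef_rot: [-2.465, -1.942, 0.004]
contact_force: [0.7, 0.1, 0.7]
finger_gap: 0.8
grasp_force: 0.0
```

Emit:
{"fn": "jog_arm", "kwargs": {
  "plan": [-0.02,0.005,-0.03,0,-0.035,0.008,-0.03,0,-0.04,0.01,-0.03,0,-0.045,0.01,-0.03,0,-0.045,0.01,0,0,-0.045,0.01,0,0,-0.045,0.01,0,0,-0.045,0.01,0,0,-0.035,0.009,0,0,-0.02,0.006,0,0]
}}

```text
time_s: 11.35
eef_pos: [0.5548, -0.4199, 0.2491]
eef_rot: [2.47, 1.941, -0.001]
contact_force: [0.2, -0.1, -0.6]
finger_gap: 0.799
grasp_force: 0.0
```

Emit:
{"fn": "jog_arm", "kwargs": {
  "plan": [-0.009,0.002,0,0,0,0,0,0,0,0,0,0,0,0,0,0,0,0,0,0,0,0,0,0,0,0,0,0,0,0,0,0,0,0,0,0,0,0,0,0]
}}

```text
time_s: 12.35
eef_pos: [0.5556, -0.4258, 0.2488]
eef_rot: [-2.468, -1.944, 0.0]
contact_force: [-1.1, -0.5, -0.3]
finger_gap: 0.804
grasp_force: 0.0
```

```bash
python3 -c "
from h import *
shot('wrist','w4.png');shot('side','s4.png');shot('scene','sc4.png');print(state()['eef_pos'],yaw())"
```

```text
[ 0.55562246 -0.42588639  0.24878651] -0.2360970305770683
```

View pics/w4.png

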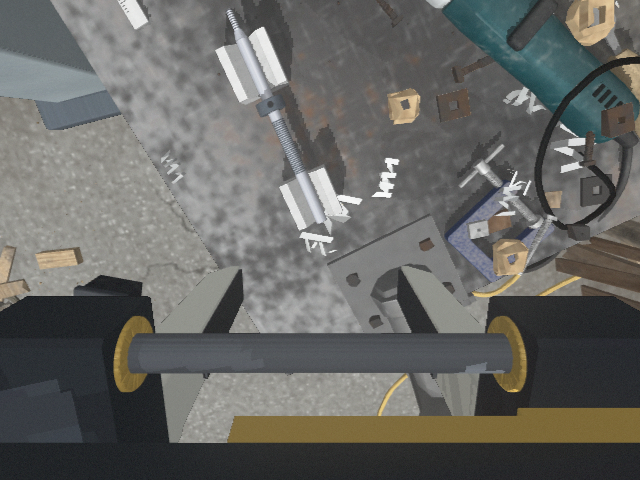

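Wrist picture: the gauge's pin tip is at (231,12), its collar at (266,104) and its tail end at (322,225), so the tip points towards +y, the same way the tube takes it. Knurl near (287,150).

```bash
cat > m3.py <<'E'
from h import *
f='w4.png'
T,C,B=[onz(f,*q,.026) for q in [(231,12),(266,104),(322,225)]]
print(T,C,B);d=T-B;print('len',np.linalg.norm(d),'C from tail',np.linalg.norm(C-B),'ang',np.degrees(np.arctan2(d[1],d[0])))
u=d/np.linalg.norm(d);
S=B+u*.132;print('stop',S,'grip-60',S-u*.060, 'grip-48',S-u*.048,'perp C',np.cross(u,C-B)[2])
im=cv2.imread('pics/'+f);a=cv2.resize(im[0:240,200:360],None,fx=2.5,fy=2.5,interpolation=cv2.INTER_CUBIC)
s=cv2.imread('pics/s4.png');b=cv2.resize(s[235:310,260:360],None,fx=4,fy=4,interpolation=cv2.INTER_CUBIC)
c=cv2.imread('pics/sc4.png');c=cv2.resize(c[215:290,270:370],None,fx=4,fy=4,interpolation=cv2.INTER_CUBIC)
o=np.zeros((600,800,3),np.uint8);o[:,:400]=a;o[:300,400:]=b;o[300:,400:]=c;cv2.imwrite('pics/c4.png',o)
E
python3 m3.py
```

```text
[ 0.51701028 -0.23506608  0.026     ] [ 0.52664637 -0.31963771  0.026     ] [ 0.55149547 -0.45032934  0.026     ]
len 0.21800803201615973 C from tail 0.1330330041870625 ang 99.1014543218908
stop [ 0.5306153  -0.31999125  0.026     ] grip-60 [ 0.54010628 -0.37923584  0.026     ] grip-48 [ 0.53820809 -0.36738692  0.026     ] perp C 0.003863036921283043
```

View pics/c4.png

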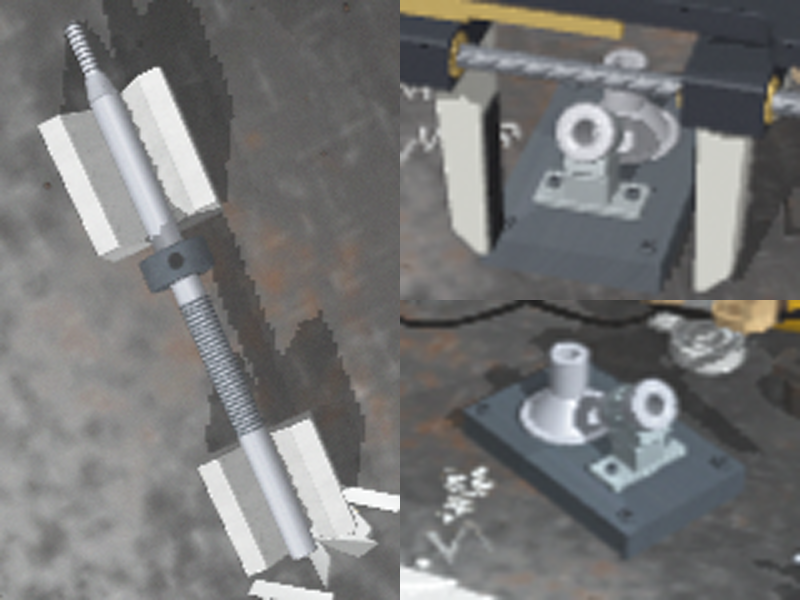

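The crop confirms that the hub is seated upright in the pocket and that the gauge axis runs straight from crop (101,90) to (302,548). The collar is centred at (176,262).

```bash
python3 -c "
from h import *
f='w4.png';q=lambda a,b:onz(f,200+a/2.5,b/2.5,.026)
A,B,C,T=q(101,90),q(302,548),q(176,262),q(73.5,26);d=A-B;u=d/np.linalg.norm(d);print('ang',np.degrees(np.arctan2(u[1],u[0])),'A-B',np.linalg.norm(d),'C-B',np.linalg.norm(C-B),'T-C',np.linalg.norm(T-C))
S=C+u*.006;G=S-u*.055;print(S,G)
s=state();print('turn',-(np.arctan2(u[1],u[0])-np.pi/2-yaw(s)),'d',G-s['eef_pos'])
print(onz(f,330,262,.0),onz(f,432,215,0))
"
```

```text
ang 99.69552541085262 A-B 0.1903933986631873 C-B 0.12437190136114926 T-C 0.08908734155626258
[ 0.52959732 -0.31543164  0.026     ] [ 0.53886    -0.36964605  0.026     ]
turn -0.4053158717072226 d [-0.01676246  0.05624033 -0.22278651]
[ 0.54886532 -0.50202623  0.        ] [ 0.67256356 -0.4742292   0.        ]
```

```bash
python3 -c "
from h import *
plan([-.0162,.0533,0],-.405,4,4)"
```

```text
[0.012, -0.0071, 0.0, -0.101, 0.0127, -0.0058, 0.0, -0.101, 0.0132, -0.0045, 0.0, -0.101, 0.0136, -0.0031, 0.0, -0.101]
```

Emit:
{"fn": "jog_arm", "kwargs": {
  "plan": [0.012,-0.0071,0,-0.101,0.0127,-0.0058,0,-0.101,0.0132,-0.0045,0,-0.101,0.0136,-0.0031,0,-0.101,0,0,0.04,0,0,0,0.04,0,0,0,0.04,0,0,0,0.03,0,0,0,0.015,0,0,0,0,0]
}}

```text
time_s: 13.5
eef_pos: [0.5384, -0.3715, 0.0815]
eef_rot: [-2.024, -2.396, -0.0]
contact_force: [0.6, 0.2, -0.0]
finger_gap: 0.799
grasp_force: 0.0
```

```bash
python3 -c "
from h import *
shot('wrist','w5.png');s=state();print(s['eef_pos'],yaw(s))
im=cv2.imread('pics/w5.png');cv2.imwrite('pics/c5.png',cv2.resize(im[0:340,180:460],None,fx=1.76,fy=1.76))"
```

```text
[ 0.53938979 -0.37244866  0.08366183] 0.16786680733437265
```

View pics/c5.png

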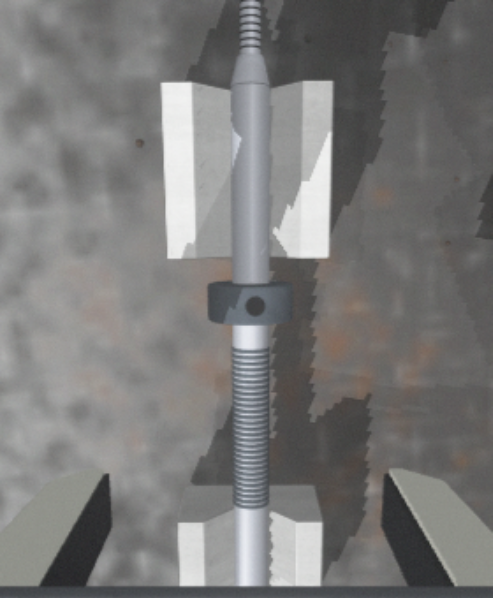

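The wrist crop shows the gauge axis vertical at crop x≈251, centred between the fingers (tips at 109 and 387), so I can descend and take hold lightly.

Emit:
{"fn": "jog_arm", "kwargs": {
  "plan": [0,0,0.02,0,0,0,0.025,0,0,0,0.015,0,0,0,0.006,0,0,0,0.002,0,0,0,0,0,0,0,0,0,0,0,0,0,0,0,0,0,0,0,0,0]
}}

```text
time_s: 14.55
eef_pos: [0.5396, -0.3726, 0.0162]
eef_rot: [2.027, 2.4, -0.0]
contact_force: [-0.4, -0.6, 0.2]
finger_gap: 0.798
grasp_force: 0.0
```

Emit:
{"fn": "jog_arm", "kwargs": {
  "plan": [0,0,0,0,0,0,0,0,0,0,0,0,0,0,0,0,0,0,0,0,0,0,0,0,0,0,0,0,0,0,0,0,0,0,0,0,0,0,0,0],
  "jaw": 0,
  "grip_force": 4
}}

```text
time_s: 15.55
eef_pos: [0.5397, -0.3724, 0.0159]
eef_rot: [2.027, 2.4, 0.0]
contact_force: [1.2, 0.3, -0.5]
finger_gap: 0.129
grasp_force: 4.0
```

```bash
cat > prof.py <<'E'
from h import *
import sys
def prof(fn):
    im=shot('wrist',fn);s=state();g=im.mean(2)
    print(s['time_s'],s['eef_pos'].round(4),s['contact_force'].round(1),s['finger_gap'].round(3))
    col=g[:330,320:326].mean(1);print(' '.join(f'{int(v)}' for v in col[:330:4]))
prof(sys.argv[1])
E
python3 prof.py w6.png; python3 -c "
from h import *
im=cv2.imread('pics/w6.png').mean(2)
for v in (120,200,250): print(im[v,290:360:3].astype(int))"
```

```text
[187 187 190 191 189 153 168 244 196 200 218 209 191 177 166 148 183 182
 182 179 176 177 178 176]
[ 92  95 103 100  98 100 106 101 107 103 105 104 104 104 104 100  99  96
  97  93  87  83  89  97]
[145 147 144  99 100  82 103  94  90  93  95  96  95  97 117 133  96  94
  92  89  91  90  87  91]Traceback (most recent call last):
  File "prof.py", line 7, in <module>
    prof(sys.argv[1])
    ~~~~^^^^^^^^^^^^^
  File "prof.py", line 5, in prof
    print(s['time_s'],s['eef_pos'].round(4),s['contact_force'].round(1),s['finger_gap'].round(3))
                                                                        ^^^^^^^^^^^^^^^^^^^^^
AttributeError: 'float' object has no attribute 'round'
```

Emit:
{"fn": "jog_arm", "kwargs": {
  "plan": [0.0005,0,-0.0065,0,0.001,0,-0.007,0,0.0015,0,-0.0065,0,0.0015,0,-0.0065,0,0.0025,0,-0.0063,0,0.0025,0,-0.0062,0,0.003,0,-0.006,0,0.003,0,-0.006,0,0.0038,0,-0.0055,0,0.0038,0,-0.0055,0],
  "grip_force": 3
}}

```text
time_s: 16.6
eef_pos: [0.5355, -0.3492, 0.0783]
eef_rot: [-2.027, -2.4, 0.0]
contact_force: [0.1, -0.2, -1.4]
finger_gap: 0.127
grasp_force: 3.0
```

```bash
cat > prof.py <<'E'
from h import *
import sys
im=shot('wrist',sys.argv[1])[:,:,::-1];s=state();g=im.mean(2)
shot('side',sys.argv[1].replace('w','s'))
print(s['time_s'],s['eef_pos'].round(4),s['contact_force'].round(1),s['finger_gap'])
M=R.from_rotvec(s['eef_rot']).as_matrix()
for t in (0,10,20,30,35,40,50):
    a=np.radians(t);print(t,[tuple(int(x) for x in proj(sys.argv[1],s['eef_pos']+M@[k*np.cos(a),0,-.011+k*np.sin(a)])) for k in (.052,.124,.144)])
o=np.zeros((480,800,3),np.uint8);o[:,:400]=im[0:480,120:520]
p=cv2.imread('pics/'+sys.argv[1].replace('w','s'));o[:,400:]=cv2.resize(p[280:460,230:380],(400,480));cv2.imwrite('pics/c_'+sys.argv[1],o)
E
python3 prof.py w7.png
```

```text
16.65 [ 0.5358 -0.3489  0.0792] [-0.5  1.1 -0.9] 0.125954154318888
0 [(321, 182), (321, -27), (321, -97)]
10 [(321, 181), (321, 0), (321, -53)]
20 [(321, 184), (321, 29), (321, -11)]
30 [(321, 190), (321, 58), (321, 26)]
35 [(321, 193), (321, 73), (321, 45)]
40 [(321, 198), (321, 88), (321, 63)]
50 [(321, 208), (320, 117), (320, 97)]
```

View pics/c_w7.png

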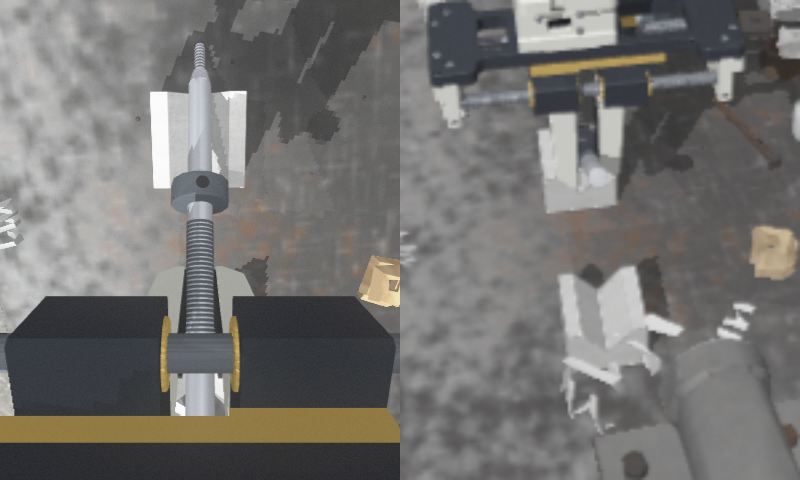

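The tip is at crop (199,43), matching the 35° prediction of v≈45, and the collar centre at v≈192 matches 193. The bar pivoted as planned, so I grip firmly and work out the tube.

```bash
python3 -c "
from h import *
def tri(rs):
    A=np.zeros((3,3));b=np.zeros(3)
    for o,d in rs:
        d=d/np.linalg.norm(d);Q=np.eye(3)-np.outer(d,d);A+=Q;b+=Q@o
    return np.linalg.solve(A,b)
print('mouth',tri([ray('s4.png',306.5,267.5),ray('sc4.png',333.75,240)]),onz('s4.png',306.5,267.5,.075),onz('sc4.png',333.75,240,.075))
# control: hub spigot top seen in both (s4 crop 627,55 ; sc4 crop 570,352)
print('hubtop',onz('s4.png',260+227/4,235+55/4,.068),onz('sc4.png',270+170/4,215+52/4,.068))
plan([0,0,.0765],0,3,3)
s=state();M=R.from_rotvec(s['eef_rot']).as_matrix();d=np.array([.5073-.5358,-.2457+.3489,0]);n=4;tn=.4025
for i in range(n):print((M.T@d/n).round(4),tn/n);M=M@R.from_rotvec([0,0,tn/n]).as_matrix()
"
```

```text
mouth [ 0.53866709 -0.11975789  0.07622058] [ 0.5385262  -0.11841199  0.075     ] [ 0.54028314 -0.11867848  0.075     ]
hubtop [ 0.55846488 -0.03579143  0.068     ] [ 0.55780681 -0.04264833  0.068     ]
[-0.0, 0.0, -0.0255, 0.0, -0.0, 0.0, -0.0255, 0.0, -0.0, 0.0, -0.0255, 0.0]
[ 0.0266 -0.0027 -0.    ] 0.100625
[ 0.0262 -0.0054 -0.    ] 0.100625
[ 0.0256 -0.008  -0.    ] 0.100625
[ 0.0246 -0.0105 -0.    ] 0.100625
```

Emit:
{"fn": "jog_arm", "kwargs": {
  "plan": [0,0,0,0,0,0,0,0,0,0,-0.02,0,0,0,-0.03,0,0,0,-0.0265,0,0.0266,-0.0027,0,0.1,0.0262,-0.0054,0,0.1,0.0256,-0.008,0,0.1,0.0246,-0.0105,0,0.102,0,0,0,0],
  "grip_force": 40
}}

```text
time_s: 17.7
eef_pos: [0.5057, -0.2433, 0.1539]
eef_rot: [-2.464, -1.945, 0.0]
contact_force: [0.0, -0.3, -1.2]
finger_gap: 0.117
grasp_force: 40.0
```

Emit:
{"fn": "jog_arm", "kwargs": {
  "plan": [0,0,0,0,0,0,0,0,0,0,0,0,0,0,0,0,0,0,0,0,0,0,0,0,0,0,0,0,0,0,0,0,0,0,0,0,0,0,0,0]
}}

```text
time_s: 18.7
eef_pos: [0.507, -0.2465, 0.1544]
eef_rot: [2.466, 1.947, -0.0]
contact_force: [0.2, -0.7, -1.2]
finger_gap: 0.12
grasp_force: 40.0
```

```bash
cat > tip.py <<'E'
from h import *
# predicted pixels of tip/collar for tilts, with row-wise bright-bar finder along the axis column in the wrist view
import sys
fn=sys.argv[1];im=shot('wrist',fn);shot('side',fn.replace('w','s'));s=state();M=R.from_rotvec(s['eef_rot']).as_matrix()
print(s['time_s'],s['eef_pos'].round(4),yaw(s).round(4),s['contact_force'].round(1))
G=s['eef_pos']+M@[0,0,-.0101]
for t in (31,33,35,37,39):
    a=np.radians(t);print(t,[tuple(round(float(x),1) for x in proj(fn,G+M@[k*np.cos(a),0,k*np.sin(a)])) for k in (.046,.058,.124,.144)])
g=im.astype(int).mean(2)
for v in range(30,110,4): print(v,g[v,304:340:2].astype(int))
a=np.radians(35);print('tip',G+M@[.144*np.cos(a),0,.144*np.sin(a)])
E
python3 tip.py w8.png
```

```text
18.8 [ 0.507  -0.2465  0.1544] -0.234 [ 0.1  1.1 -1.8]
31 [(320.9, 202.5), (320.9, 178.8), (321.0, 62.7), (321.0, 31.6)]
33 [(320.9, 203.8), (320.9, 180.6), (321.0, 68.5), (321.0, 38.9)]
35 [(320.9, 205.1), (320.9, 182.4), (320.9, 74.3), (320.9, 46.1)]
37 [(320.9, 206.5), (320.9, 184.4), (320.9, 80.1), (320.9, 53.3)]
39 [(320.9, 208.0), (320.9, 186.5), (320.9, 85.9), (320.9, 60.3)]
30 [242 234 217 166 162 164 159 164 167 161 157 149 138 133 126 129 128 129]
34 [230 231 230 233 167 155 162 161 168 164 158 140 131 129 132 129 130 129]
38 [230 231 230 226 158 130 134 130 131 130 132 129 130 130 130 127 125 130]
42 [222 223 226 155 125 128 127 128 125 126 125 126 128 128 129 171 223 224]
46 [129 134 135 132 134 118 118 161 169 148  89 138 133 131 134 134 130 134]
50 [131 133 133 132 134 101 110  89  93 108 116 135 131 131 130 131 129 131]
54 [142 145 143 138 132 117  99 166 174 150 120 135 131 129 134 133 135 132]
58 [140 144 142 141 134 101 151 111 111 163 114 133 132 131 131 130 132 131]
62 [142 143 142 141 145 115  77 113 143 103 141 128 134 129 130 132 133 131]
66 [140 143 141 141 14
[... 168 characters left out ...]
161 161 157 152 145 142 142 142 140 130]
78 [139 143 141 139 142 152 158 157 161 159 157 151 141 138 141 141 142 140]
82 [142 142 141 131 141 153 155 162 164 167 159 155 137 140 144 137 140 141]
86 [141 142 137 135 145 152 157 159 168 167 161 156 148 138 141 139 138 139]
90 [140 140 135 137 146 152 153 160 170 165 161 157 147 132 142 139 137 140]
94 [111 112 121 150 161 160 173 160 165 166 164 159 149 131 111 112 111 113]
98 [125 127 124 149 161 171 175 175 184 170 166 157 148 134 129 138 147 149]
102 [121 124 127 152 162 171 171 176 185 183 173 163 151 135 136 144 153 154]
106 [127 129 130 152 161 172 175 174 186 171 164 158 147 138 127 129 130 140]
tip [ 0.53432716 -0.13172295  0.08187048]
```

Emit:
{"fn": "jog_arm", "kwargs": {
  "plan": [0.0001,0.0006,-0.0008,0,0.0041,0,0.0029,0,0.0041,0,0.0029,0,0.0041,0,0.0029,0,0.0041,0,0.0028,0,0.0041,0,0.0029,0,0.0041,0,0.0028,0,0.0041,0,0.0029,0,0,0,0,0,0,0,0,0],
  "grip_force": 25
}}

```text
time_s: 19.8
eef_pos: [0.5143, -0.2185, 0.135]
eef_rot: [2.465, 1.947, -0.0]
contact_force: [0.9, -0.6, -2.0]
finger_gap: 0.118
grasp_force: 25.0
```

Emit:
{"fn": "jog_arm", "kwargs": {
  "plan": [0.0025,0,0.0017,0,0.0025,0,0.0017,0,0.0025,0,0.0018,0,0.0025,0,0.0017,0,0.0025,0,0.0017,0,0.0025,0,0.0018,0,0,0,0,0,0,0,0,0,0,0,0,0,0,0,0,0]
}}

```text
time_s: 20.8
eef_pos: [0.5177, -0.2042, 0.1247]
eef_rot: [2.466, 1.947, 0.0]
contact_force: [-0.2, 0.3, -2.2]
finger_gap: 0.119
grasp_force: 25.0
```

Emit:
{"fn": "jog_arm", "kwargs": {
  "plan": [0.0025,0,0.0017,0,0.0025,0,0.0017,0,0.0025,0,0.0018,0,0.0025,0,0.0017,0,0.0025,0,0.0017,0,0.0025,0,0.0018,0,0.0025,0,0.0017,0,0,0,0,0,0,0,0,0,0,0,0,0]
}}

```text
time_s: 21.8
eef_pos: [0.5219, -0.1871, 0.1126]
eef_rot: [2.465, 1.947, 0.0]
contact_force: [0.5, -0.1, -1.6]
finger_gap: 0.124
grasp_force: 25.0
```

```bash
python3 -c "
from h import *
s=state();M=R.from_rotvec(s['eef_rot']).as_matrix();a=np.radians(34.8)
G=s['eef_pos']+M@[0,0,-.0101];d=M@[np.cos(a),0,np.sin(a)]
m=np.array([.538,-.1198,.075]);S=G+.058*d;e=m-S;print('to go along',e@d,'perp',(e-d*(e@d)).round(4),s['contact_force'],s['torque'])"
```

```text
to go along 0.02606486497011108 perp [0.0001 0.0002 0.0003] [ 0.46382337 -0.11836815 -1.6243453 ] [-0.14472446  0.11154268 -0.00802853]
```

Emit:
{"fn": "jog_arm", "kwargs": {
  "plan": [0.0025,0,0.0017,0,0.0025,0,0.0017,0,0.0025,0,0.0018,0,0.0025,0,0.0017,0,0.0025,0,0.0017,0,0.0025,0,0.0018,0,0.0025,0,0.0017,0,0,0,0,0,0,0,0,0,0,0,0,0]
}}

```text
time_s: 22.8
eef_pos: [0.5259, -0.1699, 0.1005]
eef_rot: [-2.466, -1.947, -0.0]
contact_force: [-1.0, -0.4, -1.8]
finger_gap: 0.121
grasp_force: 25.0
```

Emit:
{"fn": "jog_arm", "kwargs": {
  "plan": [0.0008,0,0.0006,0,0.0008,0,0.0006,0,0.0008,0,0.0006,0,0.0008,0,0.0005,0,0,0,0,0,0,0,0,0,0,0,0,0,0,0,0,0,0,0,0,0,0,0,0,0]
}}

```text
time_s: 23.8
eef_pos: [0.5266, -0.1668, 0.0981]
eef_rot: [-2.466, -1.947, -0.0]
contact_force: [-0.5, -0.1, -1.4]
finger_gap: 0.122
grasp_force: 25.0
```

Emit:
{"fn": "jog_arm", "kwargs": {
  "plan": [0.0008,0,0.0006,0,0.0008,0,0.0006,0,0,0,0,0,0,0,0,0,0,0,0,0,0,0,0,0,0,0,0,0,0,0,0,0,0,0,0,0,0,0,0,0]
}}

```text
time_s: 24.8
eef_pos: [0.527, -0.1658, 0.0972]
eef_rot: [2.465, 1.946, -0.0]
contact_force: [-3.2, -4.5, 2.9]
finger_gap: 0.119
grasp_force: 25.0
```

Emit:
{"fn": "jog_arm", "kwargs": {
  "plan": [0.0008,0,0.0006,0,0.0008,0,0.0006,0,0,0,0,0,0,0,0,0,0,0,0,0,0,0,0,0,0,0,0,0,0,0,0,0,0,0,0,0,0,0,0,0]
}}

```text
time_s: 25.8
eef_pos: [0.5274, -0.166, 0.097]
eef_rot: [2.462, 1.945, -0.003]
contact_force: [-5.3, -9.4, 8.6]
finger_gap: 0.119
grasp_force: 25.0
```

Emit:
{"fn": "jog_arm", "kwargs": {
  "plan": [-0.0016,0,-0.0012,0,-0.0025,0,-0.0017,0,-0.0041,0,-0.0029,0,-0.0057,0,-0.004,0,-0.0057,0,-0.004,0,-0.0057,0,-0.004,0,-0.0057,0,-0.004,0,-0.0057,0,-0.004,0,-0.0057,0,-0.004,0,-0.0057,0,-0.004,0]
}}

```text
time_s: 26.8
eef_pos: [0.516, -0.211, 0.1299]
eef_rot: [2.466, 1.947, 0.0]
contact_force: [-0.4, 0.1, -2.3]
finger_gap: 0.119
grasp_force: 25.0
```

Emit:
{"fn": "jog_arm", "kwargs": {
  "plan": [-0.0074,0,-0.0052,0,-0.0074,0,-0.0052,0,-0.0074,0,-0.0052,0,-0.0074,0,-0.0052,0,-0.0074,0,-0.0052,0,-0.0057,0,-0.004,0,0,0,0,0,0,0,0,0,0,0,0,0,0,0,0,0]
}}

```text
time_s: 27.8
eef_pos: [0.5062, -0.2516, 0.1592]
eef_rot: [-2.465, -1.947, 0.0]
contact_force: [-0.4, -0.5, -1.8]
finger_gap: 0.123
grasp_force: 25.0
```

```bash
python3 tip.py w9.png; python3 -c "
from h import *
s=state();M=R.from_rotvec(s['eef_rot']).as_matrix()
plan([.5358-s['eef_pos'][0],-.3492-s['eef_pos'][1],0],-.4025,5,5);print(.0785-s['eef_pos'][2])"
```

```text
27.9 [ 0.5062 -0.2517  0.1593] -0.2336 [ 0.5  0.5 -2. ]
31 [(321.1, 202.7), (321.1, 179.0), (321.1, 62.8), (321.1, 31.8)]
33 [(321.1, 203.9), (321.1, 180.7), (321.1, 68.6), (321.1, 39.0)]
35 [(321.0, 205.3), (321.1, 182.6), (321.1, 74.4), (321.1, 46.2)]
37 [(321.0, 206.7), (321.0, 184.6), (321.1, 80.2), (321.1, 53.4)]
39 [(321.0, 208.1), (321.0, 186.6), (321.0, 86.0), (321.0, 60.4)]
30 [232 231 229 229 161 134 132 137 132 131 131 130 129 131 127 125 127 128]
34 [214 228 227 228 228 131 130 130 124 128 130 129 128 128 125 125 211 220]
38 [142 143 145 143 136 130 126 125 120 127 130 150 152 153 151 151 149 150]
42 [130 135 134 132 136 133 138 132 130 131 132 134 134 130 130 132 133 131]
46 [134 134 134 131 138 132 132 132 130 130 133 134 133 131 131 132 128 131]
50 [141 144 147 139 134 135 137 132 128 132 133 132 133 130 134 132 131 134]
54 [140 145 142 143 135 134 137 134 129 130 133 134 131 132 131 130 129 132]
58 [141 146 147 141 147 140  72 106 139  74 125 132 131 131 131 134 132 131]
62 [142 143 141 141 144  99 147 162 172 168  91 133 130 129 132 133 130 131]
66 [139 145 143 138 1
[... 345 characters left out ...]
8 142 138 140 143]
86 [136 138 137 135 145 155 155 158 168 165 161 154 148 134 138 139 136 138]
90 [126 125 123 149 160 153 156 159 170 164 163 159 148 131 132 140 140 144]
94 [122 125 130 150 160 171 174 174 179 179 165 157 148 134 137 145 158 153]
98 [122 126 131 152 160 172 171 173 186 182 168 158 145 131 132 134 138 144]
102 [125 126 131 152 162 173 173 176 166 167 164 158 146 132 126 123 121 130]
106 [125 126 128 153 162 172 174 162 170 168 165 157 147 137 117 118 117 122]
tip [ 0.53351004 -0.1369142   0.08686797]
[-0.0176, 0.0103, -0.0, -0.081, -0.0184, 0.0088, -0.0, -0.081, -0.019, 0.0073, -0.0, -0.081, -0.0195, 0.0058, -0.0, -0.081, -0.0199, 0.0042, -0.0, -0.081]
-0.08083562726668601
```

The pin tip now sits at v≈57 (was 45, at about 1.4 px/mm), so it reads about 8.5 mm in. The tilt is unchanged. I'll re-level the gauge on the V-blocks.

Emit:
{"fn": "jog_arm", "kwargs": {
  "plan": [-0.0176,0.0103,0,-0.081,-0.0184,0.0088,0,-0.081,-0.019,0.0073,0,-0.081,-0.0195,0.0058,0,-0.081,-0.0199,0.0042,0,-0.079,0,0,0.015,0,0,0,0.02,0,0,0,0.01,0,0,0,0,0,0,0,0,0]
}}

```text
time_s: 28.9
eef_pos: [0.5362, -0.3494, 0.1149]
eef_rot: [2.026, 2.401, -0.0]
contact_force: [-0.1, -0.4, -1.6]
finger_gap: 0.123
grasp_force: 25.0
```

Emit:
{"fn": "jog_arm", "kwargs": {
  "plan": [0,0,0.01,0,0,0,0.01,0,0,0,0.006,0,0,0,0.004,0,0,0,0.002,0,0,0,0,0,0,0,0,0,0,0,0,0,0,0,0,0,0,0,0,0]
}}

```text
time_s: 29.9
eef_pos: [0.536, -0.3495, 0.0828]
eef_rot: [2.026, 2.401, -0.0]
contact_force: [0.3, 0.6, -1.6]
finger_gap: 0.123
grasp_force: 25.0
```

```bash
python3 -c "
from h import *
s=state();shot('wrist','w10.png');print(s['eef_pos'],yaw(s),s['contact_force'])
M=R.from_rotvec(s['eef_rot']).as_matrix();print(M.T@(np.array([.5358,-.3492,.0785])-s['eef_pos']))
a=cv2.imread('pics/w7.png').mean(2);b=cv2.imread('pics/w10.png').mean(2)
for v in (110,150):
  print(a[v,260:390:3].astype(int));print(b[v,260:390:3].astype(int))
for u in (285,352): print(a[76:200:4,u].astype(int));print(b[76:200:4,u].astype(int))
"
```

```text
[ 0.53604685 -0.34953755  0.08276614] 0.1690240981794387 [ 0.31925817  0.5990503  -1.61328109]
[ 0.00037551 -0.00018756  0.00426599]
[134 134 146 157 249 249 249 249 250 239 195 193 192 191 191 190 184 201
 210 203 208 195 172 155 147 170 173 173 174 168 213 213 213 210 213 194
  81  83  81  84  79  79  85  87]
[134 135 144 159 248 248 250 249 250 237 195 190 191 191 193 193 185 198
 209 202 204 192 170 155 173 148 170 174 172 171 214 212 212 213 211  89
  84  84  80  78  75  85  85  86]
[157 160 165 163 244 250 249 249 249 249 196 193 197 198 192 195 186 162
 179 176 191 190 175 158 220 149 148 150 164 169 200 204 204 206 204 129
  85  89  89 112 115 121 123 122]
[158 163 161 164 221 249 249 248 249 249 198 196 197 201 198 198 154 166
 175 174 190 191 176 154 220 227 152 150 147 190 203 204 204 200 197  87
  85  88  88 119 115 123 124 124]
[114  96  92  98 251 250 251 251 250 249 251 249 251 251 250 250 250 250
 250 249 250 250 250 249 250 248 248 248 196 154 151]
[115  95  94  92 251 250 251 250 250 249 250 250 250 251 250 250 249 249
 250 248 250 250 250 249 249 248 249 248 157 154 152]
[ 87  86  87  88 251 252 221 214 215 209 213 215 210 211 209 209 204 209
 205 208 205 201 201 201 175 174 173 179 124 124 126]
[ 86  84  85  85 251 219 220 214 215 209 213 215 209 211 212 211 207 204
 204 204 201 203 204 194 181 180 175 182 122 126 124]
```

Emit:
{"fn": "jog_arm", "kwargs": {
  "plan": [0,0,0,0,0,0,0.004,0,-0.0038,0,0.0055,0,-0.0038,0,0.0055,0,-0.003,0,0.006,0,-0.003,0,0.006,0,-0.0025,0,0.0062,0,-0.0025,0,0.0062,0,-0.0015,0,0.0065,0,-0.0015,0,0.0065,0],
  "grip_force": 3
}}

```text
time_s: 30.95
eef_pos: [0.5397, -0.3709, 0.0296]
eef_rot: [2.026, 2.401, 0.0]
contact_force: [-0.4, 1.1, -0.9]
finger_gap: 0.125
grasp_force: 3.0
```

Emit:
{"fn": "jog_arm", "kwargs": {
  "plan": [-0.001,0,0.006,0,-0.0005,0,0.005,0,0,0,0.003,0,0,0,0.0005,0,0,0,0,0,0,0,0,0,0,0,0,0,0,0,0,0,0,0,0,0,0,0,0,0]
}}

```text
time_s: 31.95
eef_pos: [0.5399, -0.3726, 0.0159]
eef_rot: [2.026, 2.401, -0.001]
contact_force: [-1.9, -0.9, 4.0]
finger_gap: 0.129
grasp_force: 3.0
```

```bash
python3 -c "
from h import *
s=state();shot('wrist','w11.png');print(s['time_s'],s['eef_pos'],s['contact_force'])
a=cv2.imread('pics/w6.png').mean(2);b=cv2.imread('pics/w11.png').mean(2)
print(proj('w11.png',s['eef_pos']+R.from_rotvec(s['eef_rot']).as_matrix()@[.046,0,-.01]))
for u in (312,322): print(a[0:260:5,u].astype(int));print(b[0:260:5,u].astype(int))
for v in (40,120,200): print(a[v,280:365:4].astype(int));print(b[v,280:365:4].astype(int))
"
```

```text
31.95 [ 0.53988907 -0.37258148  0.01594068] [-1.87351802 -0.86555237  4.00945109]
(np.float64(320.49189980732336), np.float64(197.95202324430412))
[157 181 183 181 183 184 181 182 185 184 184 183 183 184 183 182 183 186
 184 185 186 181 184 184 242 248 248 248 248 248 247 183 179 181 177 106
 109 108 107 103 107 104 178 179 180 100 101 100  92  89  89  93]
[184 182 182 182 184 184 187 187 185 186 186 183 184 185 184 184 184 184
 184 186 185 187 185 186 248 248 247 249 248 249 249 183 182 181  84 108
 108 103 101 104 104 249 178 175 158 157 153 171 135 128  98  88]
[141 250 249 217 218 214 215 216 217 219 215 249 249 249 248 216 215 215
 215 217 216 214 213 212 214 249 248 211 213 211 212 212 208 207 190 108
 108  67  65  66 105 106 205 203 205 100 102 102 104  97  93  98]
[212 248 249 212 213 213 211 212 212 213 212 248 247 248 211 212 211 210
 209 210 213 209 211 209 208 247 222 208 205 208 208 207 205 208  89 109
  69  69  68  77 106 200 199 197 195 196 197 196 176 174 152 127]
[189 185 184 184 187 188 153 169 185 200 219 207 185 169 154 243 178 184
 182 181 182 228]
[187 182 186 186 187 184 150 168 185 197 218 204 185 167 156 245 182 182
 183 181 181 227]
[187 188 187 186 190 188 156 168 242 198 218 205 183 166 176 181 182 181
 176 178 175 215]
[186 188 188 187 189 188 153 169 248 197 216 199 183 165 175 183 183 177
 176 175 173 216]
[147 149  95  94 103 100 104 106 107 105 105 107 103 104 101  97  97  94
  80  89  97  97]
[148 148 149 144  95  98 100 103 104 107 106 107 102 102  99  94  93  91
  91  91  95  95]
```

Emit:
{"fn": "jog_arm", "kwargs": {
  "plan": [0,0,0,0,0,0,0,0,0,0,0,0,0,0,0,0,0,0,-0.01,0,0,0,-0.025,0,0,0,-0.035,0,0,0,-0.04,0,0,0,-0.035,0,0,0,-0.02,0],
  "grip_force": 40
}}

```text
time_s: 33.0
eef_pos: [0.5411, -0.3719, 0.184]
eef_rot: [2.023, 2.399, 0.002]
contact_force: [-0.0, -0.7, -2.0]
finger_gap: 0.12
grasp_force: 40.0
```

Emit:
{"fn": "jog_arm", "kwargs": {
  "plan": [0,0,-0.01,0,0,0,0,0,0,0,0,0,0,0,0,0,0,0,0,0,0,0,0,0,0,0,0,0,0,0,0,0,0,0,0,0,0,0,0,0]
}}

```text
time_s: 34.0
eef_pos: [0.5399, -0.3723, 0.1907]
eef_rot: [2.026, 2.401, -0.0]
contact_force: [0.3, -0.1, -2.7]
finger_gap: 0.118
grasp_force: 40.0
```

```bash
cat > lev.py <<'E'
from h import *
fn='w12.png';im=shot('wrist',fn);shot('side','s12.png');shot('scene','sc12.png');s=state();M=R.from_rotvec(s['eef_rot']).as_matrix()
print(s['time_s'],s['eef_pos'].round(4),s['contact_force'].round(1),s['grasp_force'])
G=s['eef_pos']+M@[0,0,-.0101]
for t in (-8,-4,0,4,8):
    a=np.radians(t);D=M@[np.cos(a),0,np.sin(a)]
    print(t,'w',[tuple(round(float(x),1) for x in proj(fn,G+k*D)) for k in (.046,.058,.124)],'s',[tuple(round(float(x),1) for x in proj('s12.png',G+k*D)) for k in (-.074,.058,.124)],'sc',[tuple(round(float(x),1) for x in proj('sc12.png',G+k*D)) for k in (-.074,.046,.124,.1355,.144)])
g=im.mean(2)
for u in (306,334): print(u,g[130:240:4,u].astype(int))
for f in ('w12','w11'): 
  g=cv2.imread(f'pics/{f}.png').mean(2);print([ (v,int((np.abs(np.diff(g[v,290:350]))>25).nonzero()[0].min()+290) if (np.abs(np.diff(g[v,290:350]))>25).any() else None, int((np.abs(np.diff(g[v,290:350]))>25).nonzero()[0].max()+291) if (np.abs(np.diff(g[v,290:350]))>25).any() else None) for v in range(0,170,20)])
E
python3 lev.py
```

```text
34.15 [ 0.5399 -0.3723  0.1907] [-0.1  0.8 -1.2] 39.99947011470795
-8 w [(320.6, 202.1), (320.6, 171.4), (321.0, -42.7)] s [(306.4, 333.3), (296.0, 271.4), (291.6, 245.4)] sc [(477.8, 250.3), (419.7, 227.4), (384.1, 213.3), (378.9, 211.2), (375.2, 209.7)]
-4 w [(320.6, 199.7), (320.6, 169.2), (321.0, -34.0)] s [(306.4, 330.9), (296.0, 273.2), (291.7, 249.2)] sc [(478.7, 248.3), (419.3, 228.6), (383.2, 216.6), (378.0, 214.9), (374.2, 213.6)]
0 w [(320.5, 198.0), (320.6, 167.8), (320.9, -24.3)] s [(306.3, 328.4), (296.0, 275.1), (291.8, 253.1)] sc [(479.3, 246.3), (419.1, 229.8), (382.7, 219.9), (377.5, 218.5), (373.7, 217.5)]
4 w [(320.5, 196.9), (320.6, 167.1), (320.8, -14.0)] s [(306.3, 325.6), (296.1, 277.1), (292.0, 257.2)] sc [(479.9, 244.1), (418.9, 231.1), (382.4, 223.3), (377.2, 222.2), (373.4, 221.4)]
8 w [(320.5, 196.3), (320.6, 167.2), (320.8, -3.1)] s [(306.2, 322.7), (296.2, 279.1), (292.2, 261.5)] sc [(480.2, 242.0), (418.8, 232.4), (382.4, 226.8), (377.2, 226.0), (373.4, 225.4)]
306 [154 213 212 211 157 144 144 145 141 127 107 129 133 134 136 131  95  99
 201 197 198 194 133 100  84  83  84  94]
334 [141 142 139 139 139 139 140 136 136 133  98 101 101 101  98  96  96  98
 135 134 133 115  87  90  83  82  81  85]
[(0, 334, 335), (20, None, None), (40, None, None), (60, 303, 336), (80, 297, 336), (100, 298, 349), (120, 298, 349), (140, 304, 324), (160, None, None)]
[(0, 335, 336), (20, 335, 336), (40, 337, 342), (60, 302, 319), (80, 302, 303), (100, None, None), (120, 309, 314), (140, 317, 318), (160, 334, 335)]
```

```bash
cat > lv2.py <<'E'
from h import *
for a,b,cols,pr in [('sc12','sc4',list(range(366,414,4))+list(range(452,490,3)),(205,262))]:
    A=cv2.imread(f'pics/{a}.png').astype(int);B=cv2.imread(f'pics/{b}.png').astype(int);d=np.abs(A-B).sum(2)
    for u in cols:
        r=np.nonzero(d[pr[0]:pr[1],u]>45)[0]+pr[0]
        print(u,r.tolist())
A=cv2.imread('pics/s12.png').mean(2)
for v in (248,252,256,260,266): print(v,A[v,278:306].astype(int))
E
python3 lv2.py
```

```text
366 [249, 250, 251, 252, 253, 257]
370 [252, 253, 254, 255]
374 [254, 255, 256]
378 [218, 219, 220, 254, 255, 256, 257]
382 [219, 220, 221, 222, 257, 258]
386 [216, 217, 218, 219, 220, 221, 224, 257, 258, 259]
390 [207, 208, 209, 210, 211, 212, 213, 214, 215, 216, 220, 221, 222, 223, 224, 225]
394 [205, 206, 209, 210, 211, 221, 222, 223, 224, 225, 226]
398 [205, 206, 207, 208, 209, 210, 211, 212, 213, 214, 222, 223, 224, 225, 226, 227, 230, 231]
402 [205, 206, 207, 222, 223, 224, 225, 226, 227, 228, 229]
406 [223, 224, 225, 226, 227, 228, 229]
410 [225, 226, 227, 228, 229, 230]
452 [205, 206, 207, 208, 209, 210, 211, 212, 213, 214, 215, 216, 217, 218, 219, 220, 221, 222, 223, 224, 225, 226, 227, 228, 229, 230, 231, 232, 233, 234, 235, 236, 237, 238, 239, 240, 241]
455 [205, 206, 207, 208, 209, 210, 211, 212, 213, 214, 215, 216, 217, 218, 219, 220, 221, 222, 223, 224, 225, 226, 227, 228, 231, 232, 233, 234, 235, 236, 237, 238, 239, 240, 241, 242]
458 [205, 206, 207, 208, 209, 210, 211, 212, 213, 214, 216, 217, 218, 219, 220, 221, 222, 223, 224, 225, 226, 227, 228, 229, 230, 231, 232, 
[... 1066 characters left out ...]
08, 209, 210, 211, 212, 213, 214, 215, 216, 217, 218]
488 [205, 206, 207, 208, 209, 210, 211, 212, 213, 214, 215, 216, 217, 218, 219]
248 [172 168 167 147 163 187 191 171 165 165 143 135 134 108  98  99  73  60
  60  60  59  58  59  59  59  60  59  60]
252 [59 58 59 58 59 58 59 59 59 61 58 60 58 58 58 60 61 66 70 69 68 75 77 83
 84 84 83 90]
256 [144 145 144 145 145 145 145 145 144 144 145 145 144 144 144 144 145 144
 144 143 141 141 134 132 124 101  91  93]
260 [ 64  65  65  70  70  70  70  69  69  69  70  70  70  70  65  65  65  65
  75  97 102 103 103 103 102 118  78 111]
266 [149  69  58  57  58  58  58  59  59  58  57  59  57  58  59  60  57  58
  58  87  82 130 132 140 136 127 108 101]
```

```bash
python3 -c "
from h import *
A=cv2.imread('pics/sc12.png').astype(int);B=cv2.imread('pics/sc4.png').astype(int)
m=np.abs(A-B).sum(2)[222:262,295:330];print((m>60).sum(),m.size)
if (m>60).sum()<60: print(hand_in())
"
```

```text
47 1400
the job is handed in; nothing more can be done
None
```

The job is handed in, though no verdict came back. The hub is seated in the pocket, the pin reads about 8.5 mm pushed in, and the gauge is held about 1.4° off level, 20 cm above the bench and clear of everything, at 34 s of the 58 s allowed.

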